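# Lock the drawer front in the sliding clamp

### The arm

A 7-joint arm with a two-finger parallel gripper is mounted at the origin on the work surface. World frame = base frame: x ahead of the robot, y to its left, z up, the work surface at z = 0. Lengths are in m, angles in rad, forces in N, time in s.
With the tool pointing down it reaches from about 0.425 to 1.025 m from the base axis. Payload 9.4 kg.
Tool frame: the origin (TCP) lies midway between the tips of the shut fingers; the grasp point (between the pads) lies 19 mm behind it; x points along the fingers, y is the direction in which the jaws open and shut, and the axes are right-handed (so a half turn about x gives the same grasp; the last joint's range is limited). The gripper opens to 93 mm and grips with 3 to 60 N. Pads are 15 mm wide; open, the fingers measure 128 mm over their backs; the gripper's body (75 mm by 188 mm) begins 65 mm behind the grasp point.
Start: joints at [1.084, 0.599, -0.003, 1.599, 0.002, 0.943, -0.08], TCP at [0.289, -0.665, 0.219] pointing down, gripper open.
Joint ranges: [-2.57, 2.57], [-0.35, 1.97], [-1.29, 1.29], [0.11, 2.56], [-1.05, 4.19], [0.11, 1.86], [-2.63, 2.63]. Speed limits (rad/s): [2.22, 2.22, 3.01, 3.01, 3.14, 3.14, 3.14].

### API

Orientations are given as a unit quaternion [x, y, z, w].
In Python, from plant import ctrl gives the robot as it stands. The module is installed in compiled form; this text tells all that it offers.
- The arm moves only by the tool carry_out, never from a script. Its argument "increments" is text: rows parted by semicolons, each of 7 numbers parted by spaces: the shift along the tool's x, y, z in m, then the turn, a rotation vector about the tool's x, y, z in rad, then the finger opening in m, from 0 to 0.093. In form: dx dy dz ax ay az fingers; .... A call has 1 to 10 rows; each row shifts and turns the commanded pose from where the row before left it, along the tool's axes as they then stand; what a row does not reach is not made up. A row lasts 1/12 s, in which the tool goes at most 41.7 mm and 7.16 degrees, less where a joint would pass 70% of its speed; a pose out of reach is approached as far as the arm can. A call is refused whole if a number of a shift passes 0.0417 or a number of a turn 0.125, either way. A call with a gripper value outside its range is refused whole. The fingers move at their own pace and stop on an object; the grip force is fixed at half the most. Time passes only in rows, so rows that do not move let the fingers close. It gives the time, the measured TCP pose, the force and the opening at its end, in the units of the state.
- ctrl.read_state(): the state, without advancing time (a new reading comes with each control period).
- ctrl.snapshot(name): name is "scene" or "side" or "wrist"; returns the picture (480x640x3 uint8, blue, green, red); there is no depth.
- ctrl.get_calibration(name): a dict with "camera_matrix" (3x3 intrinsics, pixels), "R" (3x3) and "t" (3): a world point X has camera coordinates R X + t. Camera axes: x right, y down, z forward; pixel columns grow to the right and rows downward; lengths in m; the calibration is good to about 2 mm. A picture is of the moment at which its call begins: read the wrist's pose just before it. get_calibration takes no time and is no camera call; for the wrist camera it gives the pose at the moment of the call.
- ctrl.finish_job(): hands the job in, once; it reports no verdict.
The state is a dict: "clock": time; "joints": joint angles; "qvel": joint speeds; "joint_torque": joint torques, N m; "position": TCP position; "ee_rot": TCP orientation; "contact_force": force on the tool from outside, world axes, zero at the start; "torque": the same for the moment, N m; "grip_width": finger opening in m.
Only numpy, scipy, OpenCV 4.12 (cv2) and the standard library are available. Lean on these libraries where they do the work, as an engineer would, in place of code of your own. Each camera call takes 0.05 s, during which the arm holds its last target.

### The job

Two identical sliding bar clamps stand on the bench; a small wooden drawer front with a brass knob lies loose in one of them. By its black post, push that clamp's bar forward until the drawer front sits snugly and squarely between the bar's head and the fixed stop, then flip its cam lever, which must stay up until then, fully down to lock the bar. Leave the other clamp's lever alone.

Things in the scene. Friction and masses are not known exactly. Their poses are not given: they have to be found in the camera images.
- clamp: The clamp with the drawer front, fixed. Plywood deck 340 x 100 mm (local x, y), 18 mm thick; origin on the bench, 190 mm from the deck's rear (-x) end, 150 mm from its front end. Fixed stop at the front, its face at x = 120 mm, 70 mm wide, top 54 mm above the bench. Aluminium bar in a channel along x; over it, at x = -115 mm, a yoke 90 mm wide in y, 66 mm high, with the lever.
- clamp_bar: The clamp's loose aluminium bar, 193 x 38 x 16 mm, 0.45 kg, lying on the deck in its channel (1.5 mm play a side). Origin: foot of its front face, 18 mm above the bench; x points forward. Its head is 64 mm wide, 24 mm high. A black round post, 16 mm across, stands 20 mm behind the face, its top 58 mm above the origin. Friction 2 to 4 N. Snug: origin at x = 60 mm of the clamp.
- clamp_lever (a joint): Cam lever angle about the clamp's local x, rad: 0 = straight up, positive leans to local -y, 1.5 (stop) = nearly level over the -y side, locked. Pivot in the clamp: x = -115, y = 0, z = 55 mm. 95 mm long; outer 55 mm is a black grip 14 mm wide (x), 12 mm thick. Stays where left: 0.1 N m of friction, up to 0.6 N m beyond 0.85 rad, where the cam bites on the bar.
- drawer_front: Loose wooden drawer front lying flat on the deck between the bar's head and the fixed stop: 60 mm (its x, along the bar) by 90 mm (its y) by 18 mm, 0.1 to 0.2 kg, a brass knob 20 mm across standing 19 mm above its middle. Origin: centre of its underside, 18 mm above the bench. Starts a little askew and up to 12 mm short of the stop; the bar pushes it home and squares it.
- spare_lever_tip (a point): Tip of the lever of the other, empty clamp (same build, nothing before its bar), 95 mm from its pivot. Leave it alone.
Mind the look-alikes: they are no part of the job. Leave any red look-alike of the clamp_bar alone. Leave any red look-alike of the drawer_front alone.

How it is judged:
By the outcome, as a careful person would: the job done as asked, in the order asked, and still so for the second after the job is handed in, with the robot touching nothing.
It also fails if it takes over 45 s, if anything falls off the work surface, if the arm or the gripper's body presses on something with over 40 N, if the wrist force passes 120 N, or if a joint passes its speed limit or range.

## Working session

There is one attempt and no reset: what is moved stays moved. The work goes in short steps, Python scripts to look and compute and a tool call to move; the robot and the scene stay as the last step left them, time stands still between calls to the robot, and variables do not carry over. Pictures are saved under pics/ and viewed, and the job is handed in when it is done.

Besides the shell and the picture viewer there is one more tool, called after "Call:" in YAML: its name, and indented under it one key for each argument. carry_out: Moves the arm, as the interface text tells. Its arguments: {"type":"object","properties":{"increments":{"type":"string"}},"required":["increments"]}

```bash
mkdir -p pics; python3 - <<'E'
from plant import ctrl
import cv2
s=ctrl.read_state(); print(s)
for n in ("scene","side","wrist"):
    c=ctrl.get_calibration(n); print(n,c)
    cv2.imwrite(f"pics/{n}0.png",ctrl.snapshot(n))
E
```

```text
{'clock': 0.0, 'joints': array([ 1.08428305,  0.60014291, -0.00253043,  1.60011565,  0.00179174,
        0.94291844, -0.07979852]), 'qvel': array([ 3.85595388e-04, -4.18948857e-04,  2.31465248e-04, -1.66073059e-03,
       -2.12934827e-05, -1.87692166e-03,  6.72130562e-04]), 'joint_torque': array([-2.28360259e-03, -7.65047979e+01,  1.49675589e+00, -2.52344549e+01,
       -5.24317205e-02,  1.70527026e-02,  1.17960021e-04]), 'position': array([ 0.28864989, -0.66452633,  0.2177524 ]), 'ee_rot': array([-0.69214702, -0.14442938,  0.69247433, -0.14335953]), 'contact_force': array([-0.65344741,  0.02115214,  0.52814735]), 'torque': array([-0.05485737, -0.00657101, -0.02248149]), 'grip_width': 0.09253370359592898}
scene {'camera_matrix': array([[534.40747219,   0.        , 320.74445221],
       [  0.        , 534.40747219, 234.07014958],
       [  0.        ,   0.        ,   1.        ]]), 'R': array([[-0.67405374,  0.73866009,  0.00572923],
       [ 0.54174151,  0.49960136, -0.6759546 ],
       [-0.50216302, -0.45252596, -0.736921  ]]), 't': array([ 0.32954335, -0.20421131,  1.51966417])}
side {'camera_matrix': array([[478.52139713,   0.        , 317.19344497],
       [  0.        , 478.52139713, 234.23569451],
       [  0.        ,   0.        ,   1.        ]]), 'R': array([[-0.96188212, -0.27336249, -0.00746527],
       [-0.19493421,  0.70455057, -0.68235559],
       [ 0.19179008, -0.65489041, -0.73098229]]), 't': array([0.51698604, 0.17682618, 0.85556792])}
wrist {'camera_matrix': array([[351.79930017,   0.        , 324.08382066],
       [  0.        , 351.79930017, 232.71905239],
       [  0.        ,   0.        ,   1.        ]]), 'R': array([[ 0.39890827, -0.91698856, -0.0020427 ],
       [-0.87363041, -0.38072162,  0.30301973],
       [-0.27864333, -0.11909251, -0.95298209]]), 't': array([-0.72371848, -0.03662035,  0.3932166 ])}
```

View pics/scene0.png

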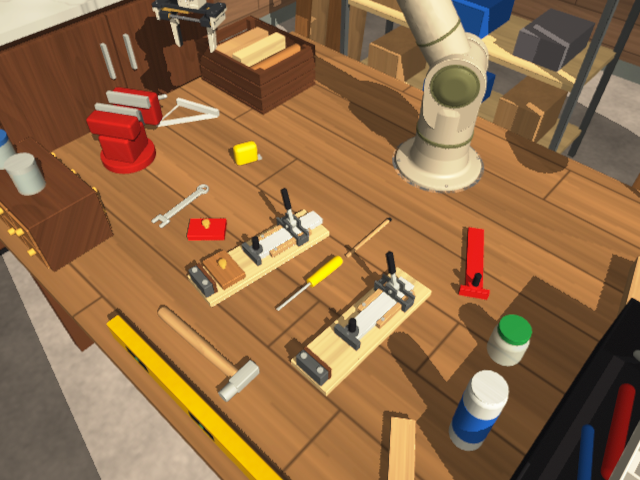

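View pics/side0.png

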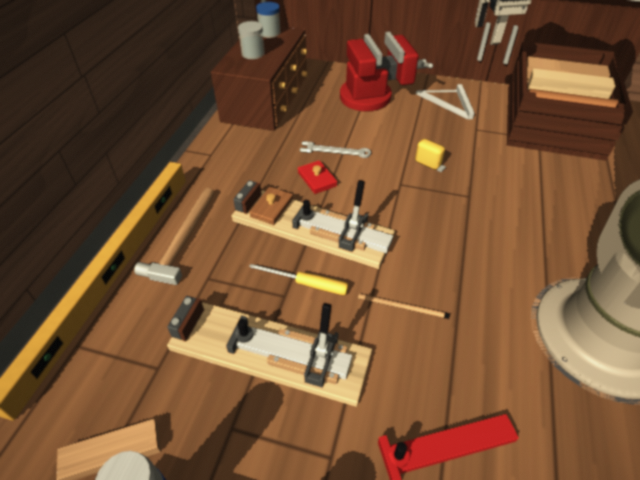

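View pics/wrist0.png

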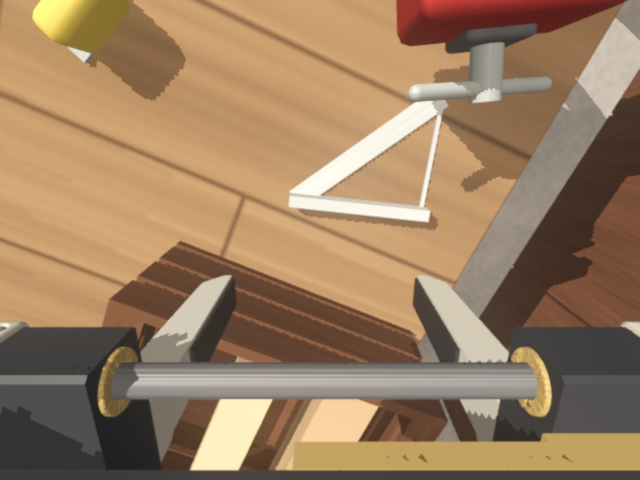

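The loaded clamp holds the brown drawer front (scene about (224,268), side (271,204)). The empty clamp is at scene (365,325). The red plate at (207,229) and red bar at (475,262) are look-alikes. I'll confirm this in enlarged crops.

```bash
python3 - <<'E'
import cv2,numpy as np
a=cv2.imread('pics/scene0.png')[175:315,175:345]
b=cv2.imread('pics/side0.png')[170:280,220:410]
cv2.imwrite('pics/c1.png',cv2.resize(a,None,fx=4,fy=4,interpolation=cv2.INTER_CUBIC))
cv2.imwrite('pics/c2.png',cv2.resize(b,None,fx=4,fy=4,interpolation=cv2.INTER_CUBIC))
E
```

```text
(no output)
```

View pics/c1.png

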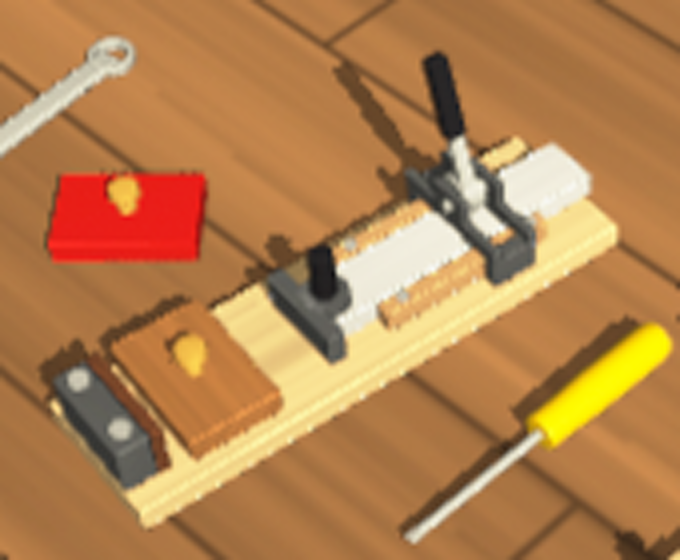

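View pics/c2.png

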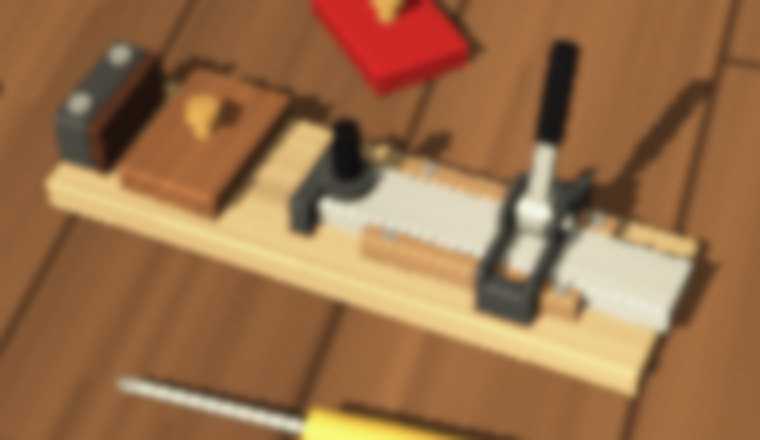

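```bash
cat > h.py <<'E'
import numpy as np, cv2
from plant import ctrl
def cal(n):
    c=ctrl.get_calibration(n); return c["camera_matrix"],np.array(c["R"]),np.array(c["t"])
def ray(n,p,c=None):
    K,R,t=c or cal(n); d=R.T@np.linalg.solve(K,[p[0],p[1],1.]); return -R.T@t,d/np.linalg.norm(d)
def plane(n,p,z,c=None):
    o,d=ray(n,p,c); return o+d*(z-o[2])/d[2]
def tri(a,pa,b,pb):
    o1,d1=ray(a,pa);o2,d2=ray(b,pb)
    s=np.linalg.lstsq(np.c_[d1,-d2],o2-o1,rcond=None)[0]
    p,q=o1+s[0]*d1,o2+s[1]*d2
    return (p+q)/2,np.linalg.norm(p-q)
def proj(n,X,c=None):
    K,R,t=c or cal(n); v=K@(R@np.array(X)+t); return v[:2]/v[2]
E
python3 - <<'E'
from h import *
np.set_printoptions(precision=4,suppress=True)
S=lambda x,y:(175+x/4-.4,175+y/4-.4); D=lambda x,y:(220+x/4-.4,170+y/4-.4)
P={'post':((321,250),(346,125)),'tip':((433,57),(566,45)),'screwA':((78,380),(120,52)),'screwB':((120,430),(78,100)),
'frontnear':((143,512),(48,185)),'rearnear':((617,232),(638,368)),'knob':((190,342),(204,104))}
for k,(a,b) in P.items():
    print(k,*tri('scene',S(*a),'side',D(*b)))
print(plane('scene',S(143,512),.018),plane('side',D(48,185),.018),plane('scene',S(617,232),.018),plane('side',D(638,368),.018))
print(plane('scene',S(321,250),.076),plane('side',D(346,125),.076))
E
```

```text
post [ 0.5912 -0.1094  0.0792] 0.0021182510987228925
tip [ 0.483  -0.1237  0.1456] 0.0019950605849262393
screwA [ 0.7353 -0.1531  0.058 ] 0.000387696947960933
screwB [ 0.742  -0.1087  0.0592] 0.0003397251073449259
frontnear [ 0.7542 -0.0833  0.018 ] 0.002480521706392584
rearnear [ 0.4215 -0.0362  0.0182] 0.005712172793949251
knob [ 0.6764 -0.1271  0.058 ] 0.0028830541466179646
[ 0.7536 -0.0847  0.018 ] [ 0.754  -0.0817  0.018 ] [ 0.4233 -0.0331  0.018 ] [ 0.421 -0.04   0.018]
[ 0.5887 -0.113   0.076 ] [ 0.5923 -0.1112  0.076 ]
```

```bash
python3 - <<'E'
from h import *
from scipy.spatial.transform import Rotation as Ro
np.set_printoptions(precision=4,suppress=True)
s=ctrl.read_state(); R=Ro.from_quat(s['ee_rot']).as_matrix(); print(R,s['position'])
K,Rc,t=cal('wrist'); print('cam in tool',R.T@(-Rc.T@t-s['position'])); print('view dir in tool',R.T@Rc[2])
# target: tool x down; y along either; deltas
x=np.array([.9888,-.149,0]);y=np.array([.149,.9888,0])
for nm,jy in (('+y',y),('-y',-y),('+x',x),('-x',-x)):
    T=np.c_[[0,0,-1],jy,np.cross([0,0,-1],jy)]
    print(nm,(Ro.from_matrix(R.T@T)).as_rotvec())
E
```

```text
[[-0.0006  0.3985 -0.9172]
 [ 0.001  -0.9172 -0.3985]
 [-1.     -0.0012  0.0001]] [ 0.2887 -0.6646  0.218 ]
cam in tool [-0.1665 -0.0003 -0.0846]
view dir in tool [ 0.953  -0.0005  0.3029]
+y [-2.5822 -0.0015  0.0006]
-y [0.5594 0.0005 0.0011]
+x [-1.0114 -0.0005  0.0011]
-x [2.1302 0.0013 0.0006]
```

Both crops agree: the loaded clamp has its stop, drawer front and knob at the left, its lever at scene (283,190), and its post at (255,238). The deck edge measures about 336 mm against 340 mm, and the post top is at z≈77 mm against 76 mm. I'll raise the tool and move above this clamp for a wrist view.

Call:
carry_out:
  increments: "-0.04 0 0 0 0 0 0; -0.04 0 0 0 0 0 0; 0 -0.0213 -0.0268 0 0 0 0; 0 -0.0213 -0.0268 0 0 0 0; 0 -0.0213 -0.0268 0 0 0 0; 0 -0.0213 -0.0268 0 0 0 0; 0 -0.0213 -0.0268 0 0 0 0; 0 -0.0213 -0.0268 0 0 0 0; 0 -0.0213 -0.0268 0 0 0 0; 0 -0.0213 -0.0268 0 0 0 0"

```text
clock: 0.98
position: [0.418, -0.4216, 0.2985]
ee_rot: [-0.692, -0.144, 0.692, -0.144]
contact_force: [1.3, -0.2, -0.7]
grip_width: 0.031
```

Call:
carry_out:
  increments: "0 -0.0213 -0.0268 0.08 0 0 0; 0 -0.0213 -0.0268 0.08 0 0 0; 0 -0.0213 -0.0268 0.08 0 0 0; 0 -0.0213 -0.0268 0.08 0 0 0; 0 -0.0213 -0.0268 0.08 0 0 0; 0 -0.0213 -0.0268 0.08 0 0 0; 0 -0.0213 -0.0268 0.08 0 0 0; 0 0 0 0 0 0 0; 0 0 0 0 0 0 0"

```text
clock: 1.73
position: [0.5766, -0.2447, 0.2979]
ee_rot: [-0.705, 0.051, 0.705, 0.052]
contact_force: [-0.4, -0.7, -0.1]
grip_width: 0.0004
```

```bash
python3 - <<'E'
from h import *
np.set_printoptions(precision=4,suppress=True)
s=ctrl.read_state(); print(s['clock'],s['position'],s['joints'])
c=cal('wrist'); np.savez('w1.npz',K=c[0],R=c[1],t=c[2])
cv2.imwrite('pics/w1.png',ctrl.snapshot('wrist'))
E
```

```text
1.7333 [ 0.5766 -0.2447  0.2979] [ 0.2896  0.4026  0.0308  1.7471 -0.0149  0.993  -1.3906]
```

View pics/w1.png

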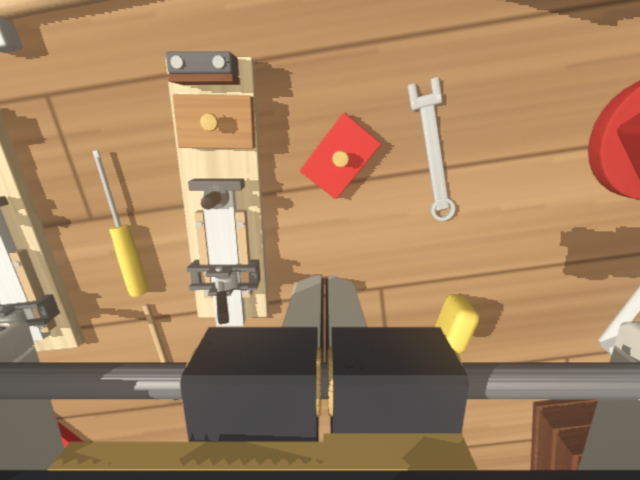

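The wrist view shows the loaded clamp: stop (202,65), drawer front (213,121), post (210,199), lever (222,295). The red plate at (340,157) lies outside it. Next I'll crop for precise points.

```bash
python3 - <<'E'
import cv2
a=cv2.imread('pics/w1.png')[40:190,150:280];b=cv2.imread('pics/w1.png')[170:330,150:280]
cv2.imwrite('pics/w1a.png',cv2.resize(cv2.hconcat([a,cv2.copyMakeBorder(b[:150],0,0,0,0,0)]),None,fx=3,fy=3,interpolation=cv2.INTER_CUBIC))
E
```

```text
(no output)
```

View pics/w1a.png

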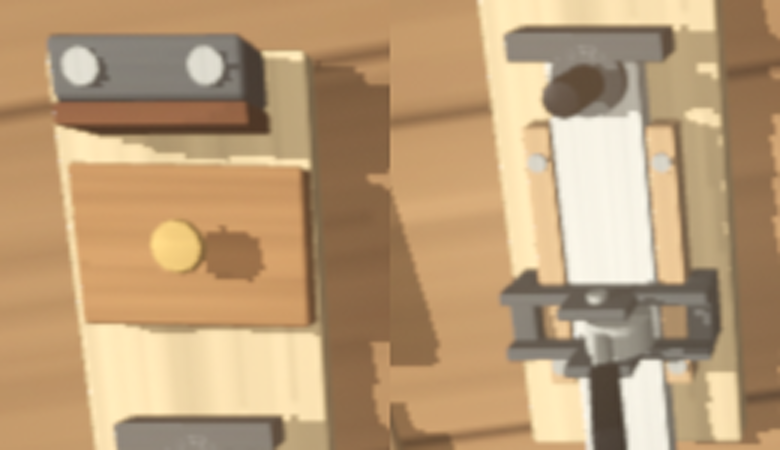

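```bash
python3 - <<'E'
from h import *
np.set_printoptions(precision=4,suppress=True)
d=np.load('w1.npz'); c=(d['K'],d['R'],d['t'])
A=lambda u,v,z:plane('wrist',(150+u/3-.3,40+v/3-.3),z,c)
B=lambda u,v,z:plane('wrist',(150+(u-390)/3-.3,170+v/3-.3),z,c)
P=dict(fr=A(310,53,.018),rr=B(743,440,.018),rl=B(535,440,.018),sfl=A(48,36,.054),sfr=A(238,36,.054),srl=A(57,100,.054),srr=A(247,97,.054),
post=B(563,98,.076),hl=B(505,30,.042),hr=B(670,28,.042),d1=A(70,163,.036),d2=A(303,168,.036),d3=A(86,322,.036),d4=A(308,324,.036),knob=A(178,245,.055))
e=P['fr']-P['rr']; print('deck len',np.linalg.norm(e),'wid',np.linalg.norm(P['rr']-P['rl']))
x=e/np.linalg.norm(e); y=np.cross([0,0,1],x); print('x',x,np.degrees(np.arctan2(x[1],x[0])))
O1=P['fr']-.15*x+.05*y; O2=P['rr']+.19*x+.05*y; O3=P['rl']+.19*x-.05*y; print(O1,O2,O3)
O=(O1+O2+O3)/3; O[2]=0
for k,v in P.items(): r=v-O; print(k,v,np.array([r@x,r@y])*1e3)
print('post two-view', (np.array([.5912,-.1094,0])-O)@x,(np.array([.5912,-.1094,0])-O)@y)
print('pivot',O-.115*x); print('post target',O+.04*x)
E
```

```text
deck len 0.3380269517096352 wid 0.09993935337322515
x [ 0.9894 -0.1451  0.    ] -8.341602086938165
[ 0.5994 -0.1146  0.018 ] [ 0.6014 -0.1149  0.018 ] [ 0.6013 -0.1149  0.018 ]
fr [ 0.7406 -0.1858  0.018 ] [148.7053 -49.9798]
rr [ 0.4061 -0.1368  0.018 ] [-189.3216  -49.9798]
rl [ 0.4206 -0.0379  0.018 ] [-189.3837   49.9596]
sfl [ 0.7527 -0.1017  0.054 ] [148.5137  34.958 ]
sfr [ 0.743  -0.1677  0.054 ] [148.5247 -31.6719]
srl [ 0.7323 -0.0991  0.054 ] [127.9383  34.5583]
srr [ 0.7234 -0.1664  0.054 ] [128.9314 -33.2748]
post [ 0.5924 -0.1136  0.076 ] [-8.388  -0.0669]
hl [ 0.6169 -0.0849  0.042 ] [11.7442 31.9298]
hr [ 0.6082 -0.1505  0.042 ] [ 12.5703 -34.2744]
d1 [ 0.7135 -0.091   0.036 ] [108.196   39.8685]
d2 [ 0.699  -0.1779  0.036 ] [106.4491 -48.2189]
d3 [ 0.6557 -0.0812  0.036 ] [49.5817 41.1749]
d4 [ 0.6423 -0.1679  0.036 ] [ 48.8381 -46.5599]
knob [ 0.6779 -0.1302  0.055 ] [78.66   -4.0193]
post two-view -0.01016768063851427 0.0039466894141240065
pivot [ 0.4869 -0.0981  0.    ]
post target [ 0.6403 -0.1206  0.    ]
```

```bash
cat >> h.py <<'E'
from scipy.spatial.transform import Rotation as Ro
CX=np.array([.9894,-.1451,0]);CY=np.array([.1451,.9894,0]);CO=np.array([.6005,-.114,0])
def C(x,y,z): return CO+CX*x/1e3+CY*y/1e3+np.array([0,0,z/1e3])
def delta(target,jaw):
    s=ctrl.read_state(); R=Ro.from_quat(s['ee_rot']).as_matrix()
    T=np.c_[[0,0,-1],jaw,np.cross([0,0,-1],jaw)]
    r=Ro.from_matrix(R.T@T).as_rotvec()
    w=np.array(target)-s['position']
    np.set_printoptions(precision=4,suppress=True)
    print('clock',s['clock'],'pos',s['position'],'F',s['contact_force']); 
    l=s['position']-CO; print('local mm',l@CX*1e3,l@CY*1e3,l[2]*1e3)
    print('turn',r,'shift in cur axes',R.T@w,'shift in target axes',T.T@w)
E
python3 -c "
from h import *
delta(C(-38,0,200),-CY)"
```

```text
clock 1.7833 pos [ 0.5752 -0.2464  0.2981] F [ 0.3594 -0.9662  0.2996]
local mm -5.8064961527388625 -134.6951877035121 298.05522964695837
turn [-0.0023  0.0012 -0.0002] shift in cur axes [ 0.0981 -0.1346  0.0324] shift in target axes [ 0.0981 -0.1347  0.0322]
```

Call:
carry_out:
  increments: "0.0196 -0.0269 0.0064 0 0 0 0; 0.0196 -0.0269 0.0064 0 0 0 0; 0.0196 -0.0269 0.0064 0 0 0 0; 0.0196 -0.0269 0.0064 0 0 0 0; 0.0196 -0.0269 0.0064 0 0 0 0; 0 0 0 0 0 0 0; 0 0 0 0 0 0 0; 0 0 0 0 0 0 0"

```text
clock: 2.45
position: [0.5635, -0.111, 0.2011]
ee_rot: [0.705, -0.054, -0.705, -0.053]
contact_force: [0.6, -0.5, -0.2]
grip_width: 0.0002
```

```bash
python3 -c "
from h import *
delta(C(-38,0,52),-CY)
c=cal('wrist'); np.savez('w2.npz',K=c[0],R=c[1],t=c[2])
im=ctrl.snapshot('wrist');cv2.imwrite('pics/w2.png',im)
cv2.imwrite('pics/side2.png',ctrl.snapshot('side'))"
```

```text
clock 2.45 pos [ 0.5635 -0.111   0.2011] F [ 0.5513 -0.4785 -0.1784]
local mm -37.081979959249345 -2.395660053300289 201.066853030199
turn [-0.006  -0.0004 -0.0009] shift in cur axes [ 0.1491 -0.0025  0.001 ] shift in target axes [ 0.1491 -0.0024  0.0009]
```

View pics/w2.png

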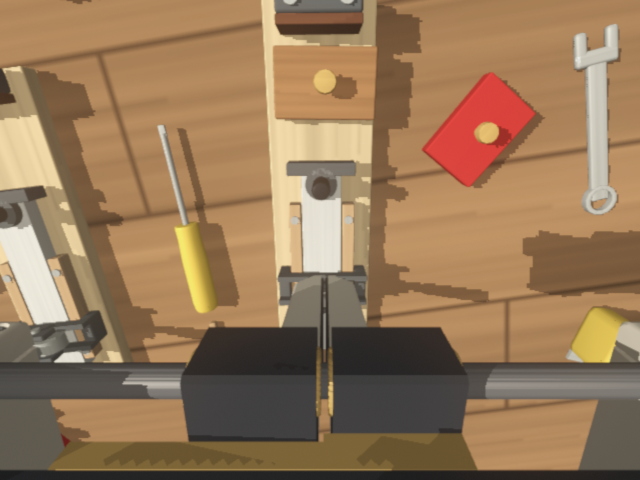

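View pics/side2.png

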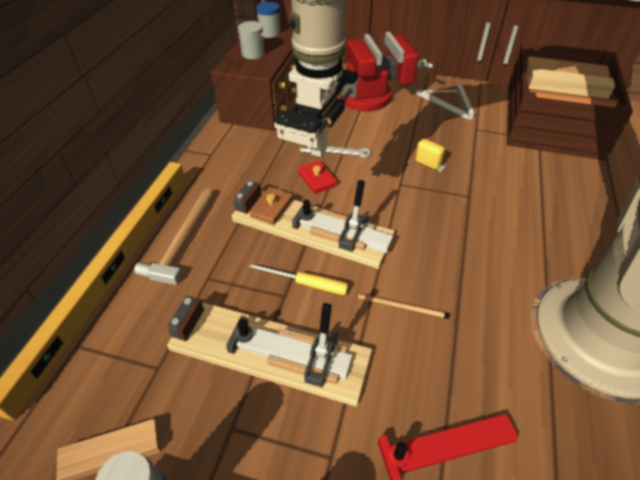

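```bash
python3 -c "
from h import *
s=ctrl.read_state();print(proj('side',s['position']),proj('scene',s['position']))
d=np.load('w2.npz');c=(d['K'],d['R'],d['t'])
print(proj('wrist',s['position'],c))
p=plane('wrist',(320.5,187),.076,c); r=p-CO; print('post',p,r@CX,r@CY)
p=plane('side',(306.5-.4,201.2),.076); r=p-CO; print('post side',p,r@CX,r@CY)
"
```

```text
[319.0809433  154.09565705] [258.96489716 191.59733933]
[324.96372567 289.47055645]
post [ 0.5953705  -0.11270611  0.076     ] -0.0052628707233626035 0.0005358839541139642
post side [ 0.59195201 -0.11017674  0.076     ] -0.00901214136126645 0.0025424225406824427
```

The tool projects where expected, and the post sits about 30 mm ahead of it, at local (-7, 0.5). The lever is clear, so I'll descend behind the post.

Call:
carry_out:
  increments: "0.03 -0.0005 0 0 0 0 0; 0.03 -0.0005 0 0 0 0 0; 0.03 -0.0005 0 0 0 0 0; 0.03 -0.0005 0 0 0 0 0; 0.028 -0.0005 0 -0.006 0 0 0; 0 0 0 0 0 0 0; 0 0 0 0 0 0 0"

```text
clock: 3.13
position: [0.5636, -0.1078, 0.0523]
ee_rot: [-0.705, 0.052, 0.706, 0.051]
contact_force: [0.5, 0.1, 1.3]
grip_width: 0.0004
```

```bash
python3 -c "
from h import *
delta(C(20,0,52),-CY)
a=ctrl.snapshot('side')[150:290,210:410];b=ctrl.snapshot('scene')[150:290,170:350]
cv2.imwrite('pics/s3.png',cv2.resize(cv2.hconcat([a,b]),None,fx=2,fy=2,interpolation=cv2.INTER_CUBIC))"
```

```text
clock 3.1333 pos [ 0.5636 -0.1078  0.0523] F [0.4599 0.0675 1.2934]
local mm -37.36886442575807 0.7495221408251692 52.280868008254686
turn [-0.0002  0.002  -0.0005] shift in cur axes [ 0.0002  0.0007 -0.0574] shift in target axes [ 0.0003  0.0007 -0.0574]
```

View pics/s3.png

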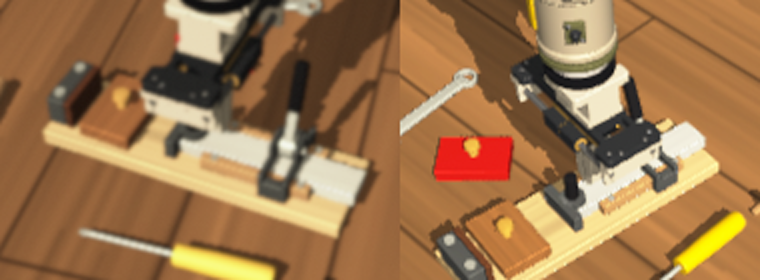

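The fingers are behind the post, clear of the lever. I'll push forward in small steps.

Call:
carry_out:
  increments: "0 0 -0.006 0 0 0 0; 0 0 -0.006 0 0 0 0; 0 0 -0.006 0 0 0 0; 0 0 -0.006 0 0 0 0; 0 0 -0.006 0 0 0 0; 0 0 0 0 0 0 0"

```text
clock: 3.73
position: [0.5956, -0.1111, 0.0529]
ee_rot: [0.706, -0.051, -0.705, -0.051]
contact_force: [-0.5, 0.7, 0.3]
grip_width: 0.0003
```

Call:
carry_out:
  increments: "0 0 -0.005 0 0 0 0; 0 0 -0.005 0 0 0 0; 0 0 -0.005 0 0 0 0; 0 0 0 0 0 0 0"

```text
clock: 4.07
position: [0.6102, -0.1132, 0.0525]
ee_rot: [0.706, -0.051, -0.705, -0.051]
contact_force: [-0.6, 0.4, 0.6]
grip_width: 0.0004
```

```bash
python3 -c "
from h import *
delta(C(24,0,52),-CY)
im=ctrl.snapshot('wrist');cv2.imwrite('pics/w4.png',im)"
```

```text
clock 4.0667 pos [ 0.6102 -0.1132  0.0525] F [-0.6308  0.3783  0.6271]
local mm 9.50033780218709 2.18778700438582 52.52844697550657
turn [ 0.0015 -0.0016  0.0001] shift in cur axes [ 0.0006  0.0022 -0.0145] shift in target axes [ 0.0005  0.0022 -0.0145]
```

View pics/w4.png

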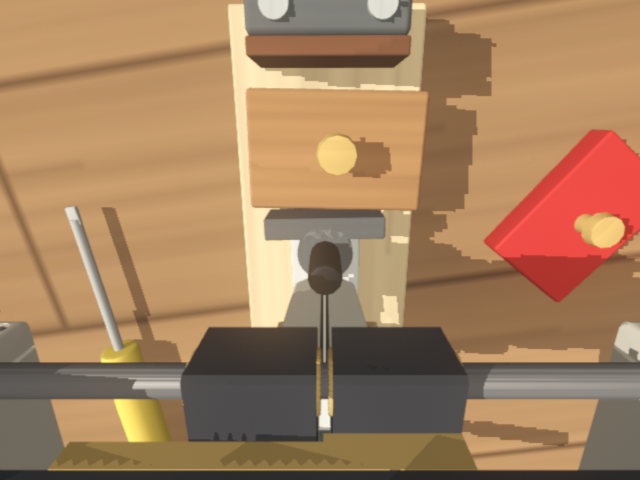

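The bar is moving (head at row 212–238, drawer front at 90–210, about 1–2 mm ahead of it). The stop gap is still open. I'll continue in smaller steps and watch the force.

Call:
carry_out:
  increments: "0 0 -0.003 0 0 0 0; 0 0 -0.003 0 0 0 0; 0 0 -0.003 0 0 0 0; 0 0 0 0 0 0 0"

```text
clock: 4.45
position: [0.6176, -0.1145, 0.0525]
ee_rot: [-0.705, 0.051, 0.705, 0.051]
contact_force: [-3.1, -0.1, 1.4]
grip_width: 0.0003
```

Call:
carry_out:
  increments: "0 0 -0.002 0 0 0 0; 0 0 -0.0015 0 0 0 0; 0 0 0 0 0 0 0; 0 0 0 0 0 0 0"

```text
clock: 4.78
position: [0.6209, -0.1149, 0.0525]
ee_rot: [-0.705, 0.051, 0.705, 0.051]
contact_force: [-4.6, 0.4, 0.7]
grip_width: 0.0002
```

```bash
python3 -c "
from h import *
delta(C(24,0,52),-CY)
im=ctrl.snapshot('wrist');cv2.imwrite('pics/w5.png',im)"
```

```text
clock 4.7833 pos [ 0.6209 -0.1149  0.0525] F [-4.5584  0.4435  0.6936]
local mm 20.292543767713575 2.089340299805988 52.48679619318794
turn [ 0.0015  0.0003 -0.    ] shift in cur axes [ 0.0005  0.0021 -0.0037] shift in target axes [ 0.0005  0.0021 -0.0037]
```

View pics/w5.png

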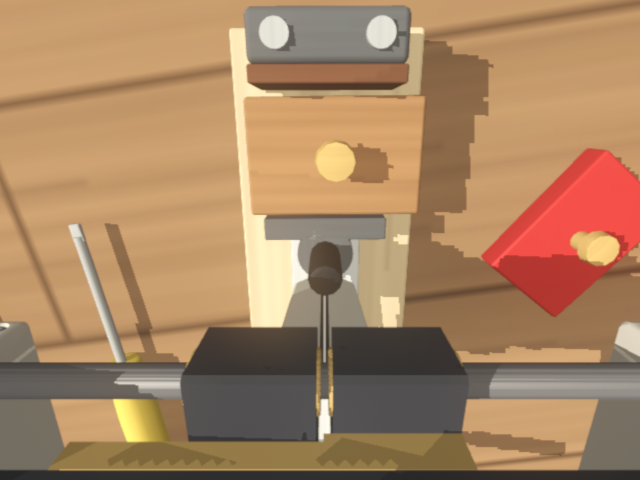

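Head is now against the drawer front (row 213). A strip of a few mm remains at the stop (rows 88–97), so I'll keep pushing gently.

Call:
carry_out:
  increments: "0 0 -0.0015 0 0 0 0; 0 0 -0.0015 0 0 0 0; 0 0 0 0 0 0 0; 0 0 0 0 0 0 0"

```text
clock: 5.17
position: [0.6243, -0.1154, 0.0526]
ee_rot: [0.705, -0.051, -0.705, -0.051]
contact_force: [-2.8, -0.1, 0.1]
grip_width: 0.0007
```

Call:
carry_out:
  increments: "0 0 -0.001 0 0 0 0; 0 0 -0.001 0 0 0 0; 0 0 0 0 0 0 0; 0 0 0 0 0 0 0"

```text
clock: 5.5
position: [0.6244, -0.1154, 0.0525]
ee_rot: [-0.704, 0.051, 0.706, 0.051]
contact_force: [-8.3, 1.5, 4.5]
grip_width: 0.0003
```

```bash
python3 -c "
from h import *
delta(C(24,0,52),-CY)
im=ctrl.snapshot('wrist');cv2.imwrite('pics/w6.png',cv2.resize(im[0:300,200:460],None,fx=2,fy=2))"
```

```text
clock 5.5 pos [ 0.6244 -0.1154  0.0525] F [-8.3039  1.4867  4.5261]
local mm 23.86303393508333 2.118309501219263 52.47174094706297
turn [ 0.0014  0.003  -0.    ] shift in cur axes [ 0.0005  0.0021 -0.0001] shift in target axes [ 0.0005  0.0021 -0.0001]
```

View pics/w6.png

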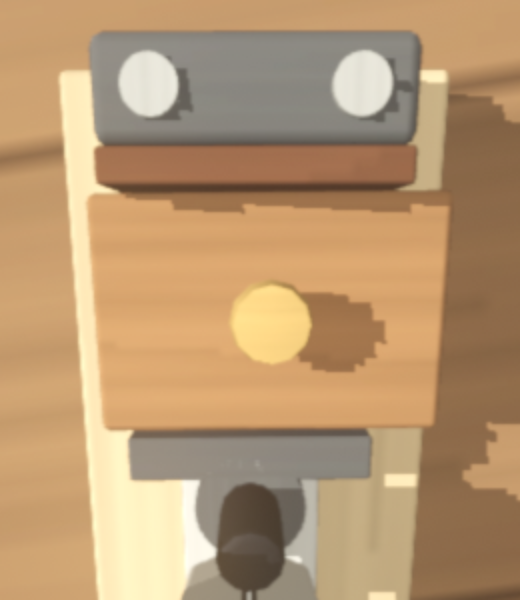

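Forward motion stopped at local x = 23.9 (predicted 24) and the force rose to 8 N. One more small press will confirm it's snug and square.

Call:
carry_out:
  increments: "0 0 -0.001 0 0 0 0; 0 0 -0.001 0 0 0 0; 0 0 0 0 0 0 0; 0 0 0 0 0 0 0; 0 0 0 0 0 0 0"

```text
clock: 5.97
position: [0.6245, -0.1154, 0.0525]
ee_rot: [-0.703, 0.051, 0.708, 0.051]
contact_force: [-12.9, 2.0, 8.7]
grip_width: 0.0003
```

```bash
python3 -c "
from h import *
delta(C(-5,0,52),-CY)
c=cal('wrist'); np.savez('w7.npz',K=c[0],R=c[1],t=c[2])
im=ctrl.snapshot('wrist');cv2.imwrite('pics/w7f.png',im);cv2.imwrite('pics/w7.png',cv2.resize(im[0:300,200:460],None,fx=2,fy=2))"
```

```text
clock 5.9667 pos [ 0.6245 -0.1154  0.0525] F [-12.907    1.9754   8.6804]
local mm 23.971038425460087 2.127777115641143 52.45074208092434
turn [ 0.0015  0.0064 -0.0001] shift in cur axes [0.0006 0.0021 0.029 ] shift in target axes [0.0005 0.0021 0.029 ]
```

View pics/w7.png

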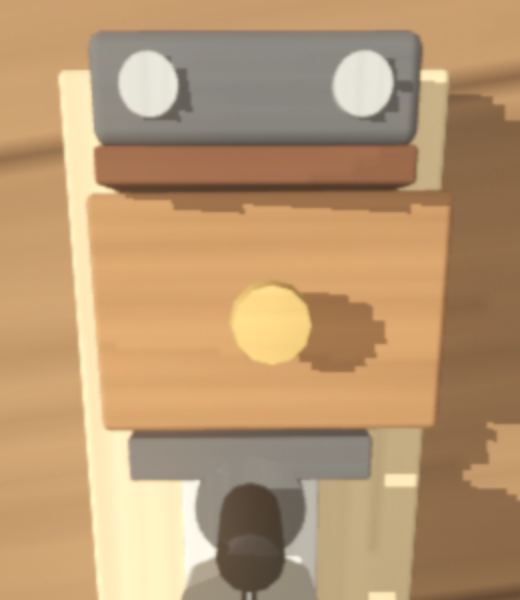

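Snug: no further advance at 13 N, and the stop pad, drawer front and head edges are parallel. I'll back off, rise, and turn the jaws along the clamp for the lever.

Call:
carry_out:
  increments: "0 0 0.008 0 0 0 0; 0 0 0.01 0 0 0 0; 0 0 0.01 0 0 0 0; -0.036 0 0 0 0 0 0; -0.036 0 0 -0.121 0 0 0; -0.036 0 0 -0.121 0 0 0; -0.036 0 0 -0.121 0 0 0; -0.036 0 0 -0.121 0 0 0; 0 0 0 -0.121 0 0 0; 0 0 0 -0.121 0 0 0"

```text
clock: 6.85
position: [0.6015, -0.112, 0.2357]
ee_rot: [0.679, 0.204, -0.675, 0.206]
contact_force: [0.4, 0.1, -1.0]
grip_width: 0.0008
```

Call:
carry_out:
  increments: "0 0 0 -0.121 0 0 0; 0 0 0 -0.121 0 0 0; 0 0 0 -0.121 0 0 0; 0 0 0 -0.121 0 0 0; 0 0 0 -0.121 0 0 0; 0 0 0 -0.121 0 0 0; 0 0 0 -0.121 0 0 0; 0 0 0 0 0 0 0; 0 0 0 0 0 0 0"

```text
clock: 7.6
position: [0.6001, -0.112, 0.2326]
ee_rot: [0.535, 0.462, -0.535, 0.462]
contact_force: [-0.1, -0.6, -0.1]
grip_width: 0.0004
```

```bash
python3 -c "
from h import *
delta(C(-115,28,230),CX)
c=cal('wrist'); np.savez('w8.npz',K=c[0],R=c[1],t=c[2])
im=ctrl.snapshot('wrist');cv2.imwrite('pics/w8.png',im)
cv2.imwrite('pics/sc8.png',ctrl.snapshot('scene'))
print(ctrl.read_state()['joints'])
"
```

```text
clock 7.6 pos [ 0.6001 -0.112   0.2326] F [-0.0967 -0.5935 -0.1269]
local mm -0.640526785099173 1.8817379742048035 232.57191331169633
turn [-0.0004 -0.0003 -0.0006] shift in cur axes [ 0.0025 -0.1144 -0.0261] shift in target axes [ 0.0026 -0.1144 -0.0261]
[ 0.4005  0.4791 -0.4481  1.8369  0.2614  0.8834 -0.3166]
```

View pics/w8.png

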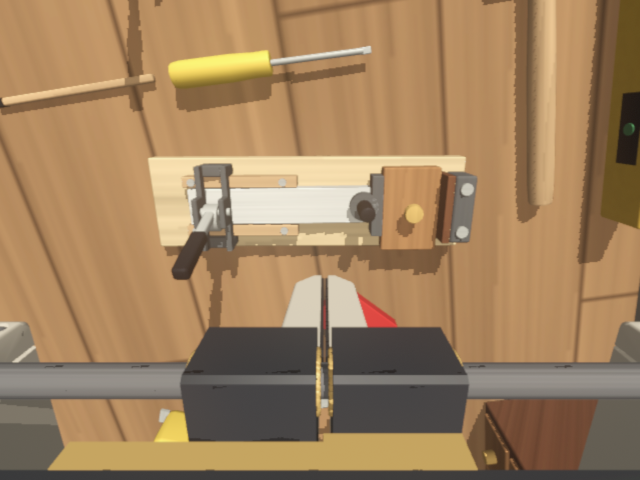

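View pics/sc8.png

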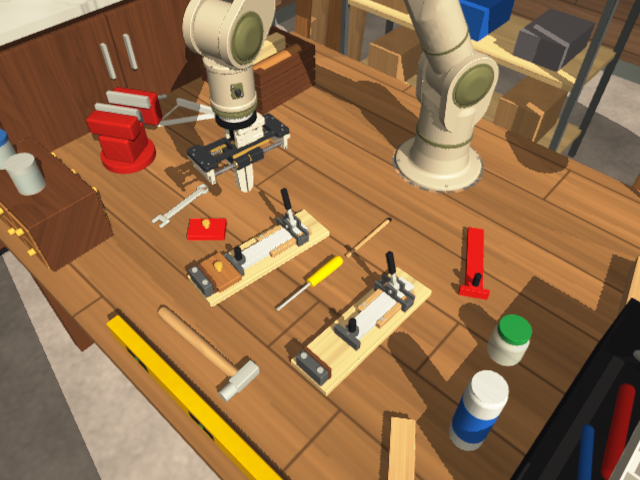

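The drawer front stays tight between head and stop (wrist (378–440,165–248)), and the lever is still up, leaning slightly to -y. I'll compute its angle by casting the tip ray onto the lever's plane x=-115.

```bash
python3 -c "
from h import *
d=np.load('w8.npz');c=(d['K'],d['R'],d['t'])
for n,p,cc in (('wrist',(182,274),c),('wrist',(208,215),c),('scene',(285,190),None)):
    o,v=ray(n,p,cc); s=((C(-115,0,0)-o)@CX)/(v@CX); q=o+s*v-CO; print(n,q@CY,q[2],np.arctan2(-(q@CY),q[2]-.055),np.hypot(q@CY,q[2]-.055))
# path
for th in (.4,.6,.85,1.1,1.3,1.5):
    r=76; print(th,'TCP y',-r*np.sin(th)+6*np.cos(th)+7.5,'z',55+r*np.cos(th)+6*np.sin(th))
"
```

```text
wrist -0.029918955209674785 0.1401665753032858 0.3378318235232619 0.09026898376368694
wrist -0.0007973494400358647 0.06482160312992352 0.08100557747065658 0.009853915677092484
scene -0.018972015904208692 0.1487490989571013 0.1996734740481713 0.09564952139314616
0.4 TCP y -16.569428051440127 z 127.33714559807117
0.6 TCP y -30.46081428856462 z 121.11336157350576
0.85 TCP y -45.63741191535236 z 109.6664015181004
1.1 TCP y -57.51018263611563 z 94.8205493887125
1.3 TCP y -64.12542911995915 z 81.1112600879718
1.5 TCP y -67.88519577190193 z 66.36099724636975
```

Call:
carry_out:
  increments: "0 -0.0286 -0.0065 0 0 0 0; 0 -0.0286 -0.0065 0 0 0 0; 0 -0.0286 -0.0065 0 0 0 0; 0 -0.0286 -0.0065 0 0 0 0; 0 0 0 0 0 0 0; 0 0 0 0 0 0 0"

```text
clock: 8.2
position: [0.4899, -0.0696, 0.2332]
ee_rot: [-0.534, -0.463, 0.535, -0.463]
contact_force: [-0.5, -0.1, -0.6]
grip_width: 0.0004
```

```bash
python3 -c "
from h import *
delta(C(-115,28,120),CX)
cv2.imwrite('pics/w9.png',ctrl.snapshot('wrist'))
"
```

```text
clock 8.2 pos [ 0.4899 -0.0696  0.2332] F [-0.5105 -0.072  -0.6179]
local mm -115.87200669209507 27.86016782707392 233.15945265573558
turn [ 0.0024  0.0008 -0.0008] shift in cur axes [ 0.1132  0.0008 -0.0002] shift in target axes [ 0.1132  0.0009 -0.0001]
```

View pics/w9.png

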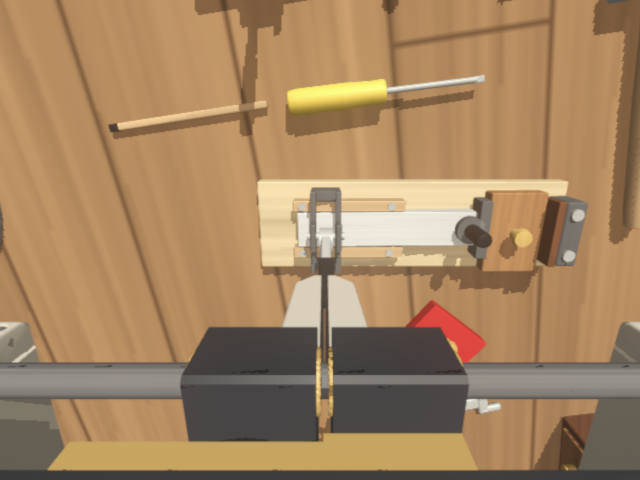

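Lever angle is about 0.2–0.34 rad (up), aligned in x with the fingers, and the finger on the +y side has clearance. Descending.

Call:
carry_out:
  increments: "0.03 0 0 0 0 0 0; 0.03 0 0 0 0 0 0; 0.03 0 0 0 0 0 0; 0.023 0.001 0 0.002 0 0 0; 0 0 0 0 0 0 0; 0 0 0 0 0 0 0"

```text
clock: 8.75
position: [0.4921, -0.07, 0.1188]
ee_rot: [-0.534, -0.463, 0.535, -0.462]
contact_force: [0.5, -0.2, -0.2]
grip_width: 0.0006
```

```bash
python3 -c "
from h import *
delta(C(-115,-16.5,127),CX)
a=ctrl.snapshot('side')[130:290,230:410];b=ctrl.snapshot('scene')[110:270,200:350]
cv2.imwrite('pics/s10.png',cv2.resize(cv2.hconcat([a,b]),None,fx=2.3,fy=2.3,interpolation=cv2.INTER_CUBIC))"
```

```text
clock 8.75 pos [ 0.4921 -0.07    0.1188] F [ 0.5407 -0.2052 -0.1562]
local mm -113.6096531521627 27.842048543274284 118.81998555097175
turn [ 0.0012 -0.0001  0.0021] shift in cur axes [-0.0082 -0.0015  0.0443] shift in target axes [-0.0082 -0.0014  0.0443]
```

View pics/s10.png

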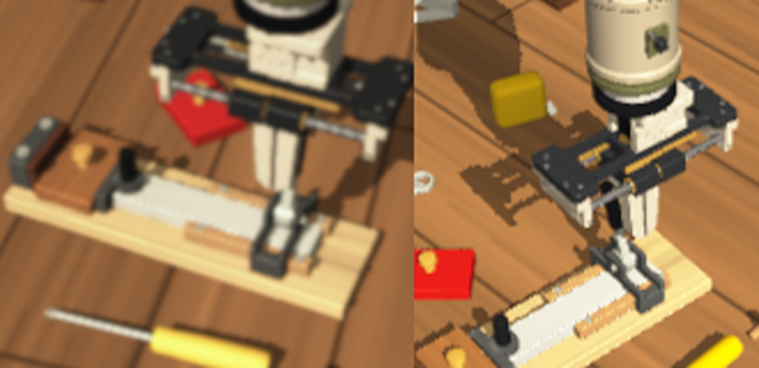

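The finger is on the +y side of the lever. Sweeping the lever along its arc.

Call:
carry_out:
  increments: "0 -0.0015 0.012 0 0 0 0; 0 0 0.012 0 0 0 0; 0 0 0.01 0 0 0 0; 0 0 0.01 0 0 0 0; 0 0 0.008 0 0 0 0; 0 0 0.008 0 0 0 0; 0 0 0 0 0 0 0"

```text
clock: 9.43
position: [0.4814, -0.1311, 0.1198]
ee_rot: [-0.535, -0.462, 0.535, -0.462]
contact_force: [-0.4, 0.2, 0.0]
grip_width: 0.0006
```

Call:
carry_out:
  increments: "0.005 0 0.008 0 0 0 0; 0.006 0 0.007 0 0 0 0; 0.007 0 0.006 0 0 0 0; 0.008 0 0.006 0 0 0 0; 0 0 0 0 0 0 0"

```text
clock: 9.85
position: [0.4769, -0.1569, 0.0919]
ee_rot: [-0.534, -0.463, 0.535, -0.462]
contact_force: [-0.6, 0.7, 0.1]
grip_width: 0.0006
```

```bash
python3 -c "
from h import *
delta(C(-115,-64,81),CX)
a=ctrl.snapshot('side')[130:290,230:410];b=ctrl.snapshot('scene')[110:270,200:350]
cv2.imwrite('pics/s11.png',cv2.resize(cv2.hconcat([a,b]),None,fx=2.3,fy=2.3,interpolation=cv2.INTER_CUBIC))"
```

```text
clock 9.85 pos [ 0.4769 -0.1569  0.0919] F [-0.648   0.6913  0.095 ]
local mm -116.08646116524541 -60.354089487279055 91.87254200768288
turn [0.0009 0.     0.0022] shift in cur axes [0.0109 0.0011 0.0036] shift in target axes [0.0109 0.0011 0.0036]
```

View pics/s11.png

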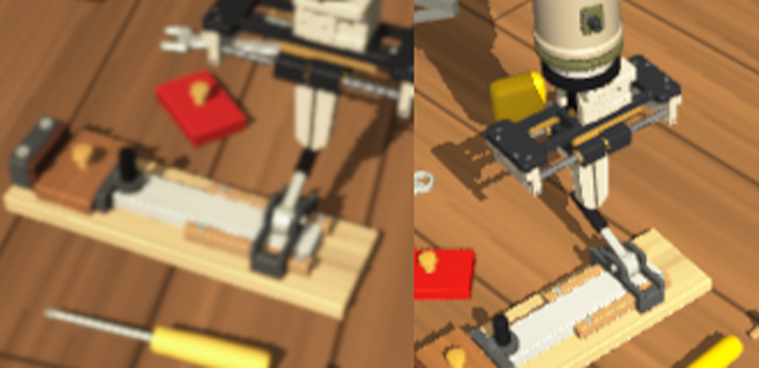

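The lever is following to about 1.0 rad. I'll continue down along the arc.

Call:
carry_out:
  increments: "0.006 0.001 0.003 0 0 0 0; 0.006 0 0.002 0 0 0 0; 0.006 0 0.002 0 0 0 0; 0.005 0 0.001 0 0 0 0; 0 0 0 0 0 0 0; 0 0 0 0 0 0 0"

```text
clock: 10.45
position: [0.4773, -0.1641, 0.0702]
ee_rot: [-0.534, -0.463, 0.535, -0.463]
contact_force: [-0.5, 0.4, -1.3]
grip_width: 0.0003
```

Call:
carry_out:
  increments: "0.003 0 0 0 0 0 0; 0.003 0 0 0 0 0 0; 0 0 0 0 0 0 0; 0 0 0 0 0 0 0"

```text
clock: 10.78
position: [0.4779, -0.1643, 0.0661]
ee_rot: [-0.535, -0.462, 0.535, -0.463]
contact_force: [-4.4, 0.7, 24.6]
grip_width: 0.0003
```

```bash
python3 -c "
from h import *
delta(C(-115,-68,66),CX)
a=ctrl.snapshot('side')[130:290,230:410];b=ctrl.snapshot('scene')[110:270,200:350]
cv2.imwrite('pics/s12.png',cv2.resize(cv2.hconcat([a,b]),None,fx=2.3,fy=2.3,interpolation=cv2.INTER_CUBIC))"
```

```text
clock 10.7833 pos [ 0.4779 -0.1643  0.0661] F [-4.3703  0.6507 24.6423]
local mm -114.04610642093358 -67.56418930124126 66.05722603495504
turn [ 0.0017  0.0014 -0.0015] shift in cur axes [ 0.0001 -0.001   0.0004] shift in target axes [ 0.0001 -0.001   0.0004]
```

View pics/s12.png

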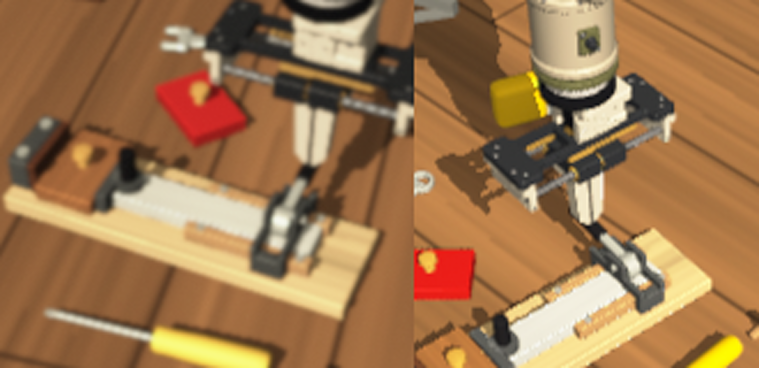

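The tool stopped at z = 66.1 mm (predicted 66.4 at the 1.5 rad stop) with 25 N, about 1.8 N·m and well above the friction, so the lever is on its stop. I'll retreat straight up and sideways, then check.

Call:
carry_out:
  increments: "-0.01 0 0 0 0 0 0; -0.03 0 0 0 0 0 0; -0.04 0 0 0 0 0 0; -0.04 0 0 0 0 0 0; -0.04 0 0 0 0 0 0; -0.02 0 0.03 0 0 0 0; 0 0 0.03 0 0 0 0; 0 0 0.03 0 0 0 0; 0 0 0 0 0 0 0; 0 0 0 0 0 0 0"

```text
clock: 11.72
position: [0.4639, -0.2546, 0.2445]
ee_rot: [-0.535, -0.462, 0.536, -0.462]
contact_force: [0.8, 0.3, -0.3]
grip_width: 0.0008
```

```bash
python3 -c "
from h import *
delta(C(-115,-68,66),CX)
c=cal('wrist'); np.savez('w13.npz',K=c[0],R=c[1],t=c[2])
cv2.imwrite('pics/w13.png',ctrl.snapshot('wrist'))
a=ctrl.snapshot('side')[130:410,150:410];b=ctrl.snapshot('scene')[130:410,170:440]
cv2.imwrite('pics/s13.png',cv2.resize(cv2.hconcat([a,b]),None,fx=1.5,fy=1.5,interpolation=cv2.INTER_CUBIC))"
```

```text
clock 11.7167 pos [ 0.4639 -0.2546  0.2445] F [ 0.7779  0.3314 -0.2842]
local mm -114.72797639060575 -158.96057106869142 244.4853257982229
turn [-0.0019  0.0003  0.0002] shift in cur axes [ 0.1785 -0.0004 -0.091 ] shift in target axes [ 0.1785 -0.0003 -0.091 ]
```

View pics/w13.png

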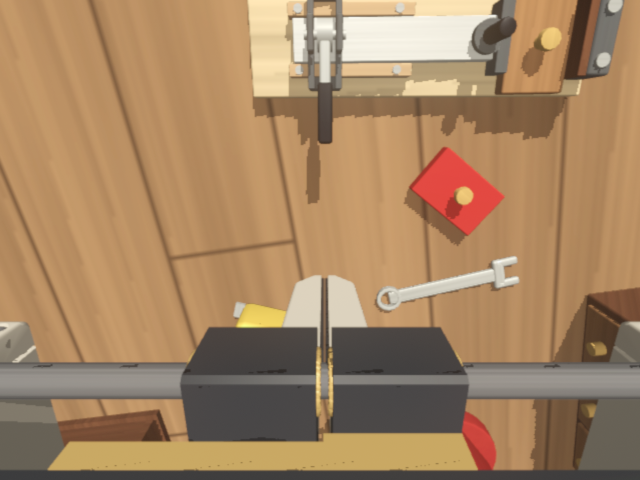

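View pics/s13.png

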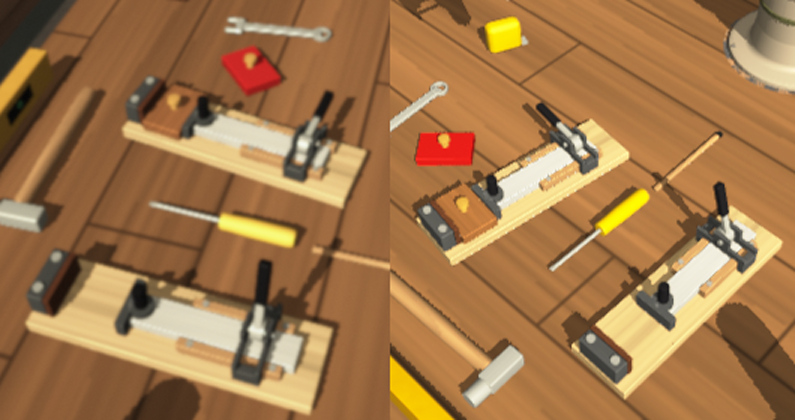

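```bash
python3 -c "
from h import *
d=np.load('w13.npz');c=(d['K'],d['R'],d['t'])
q,e=tri('scene',(270.7,200.7),'side',(368.7,193.3)); r=q-CO; print('tip 2view',r@CX,r@CY,q[2],e)
for n,p,cc in (('wrist',(325,141),c),('scene',(270.7,200.7),None),('side',(368.7,193.3),None)):
    o,v=ray(n,p,cc); s=((C(-115,0,0)-o)@CX)/(v@CX); q=o+s*v-CO; print(n,q@CY,q[2],np.arctan2(-(q@CY),q[2]-.055),np.hypot(q@CY,q[2]-.055))
im=cv2.imread('pics/w13.png')[0:110,440:640];cv2.imwrite('pics/w13c.png',cv2.resize(im,None,fx=4,fy=4,interpolation=cv2.INTER_CUBIC))
print(c[1])
p=plane('wrist',(506,27),.076,c)-CO; print('post',p@CX,p@CY)
"
```

```text
tip 2view -0.11528567464949031 -0.08398806981606183 0.06549382563979211 0.0009014114565592739
wrist -0.06137402874036152 0.653487449169314 0.1021913416969704 0.6016261282698873
scene -0.0837362479087787 0.06644916973901727 1.4349099800473866 0.08451534003690261
side -0.0844314081062319 0.06447066006467661 1.4590933804020882 0.084960909110377
[[ 0.98921247 -0.14648127 -0.00138521]
 [-0.13921984 -0.94303236  0.3021718 ]
 [-0.04556881 -0.29871926 -0.95325248]]
post 0.038096470701017966 0.0014265093125971466
```

View pics/w13c.png

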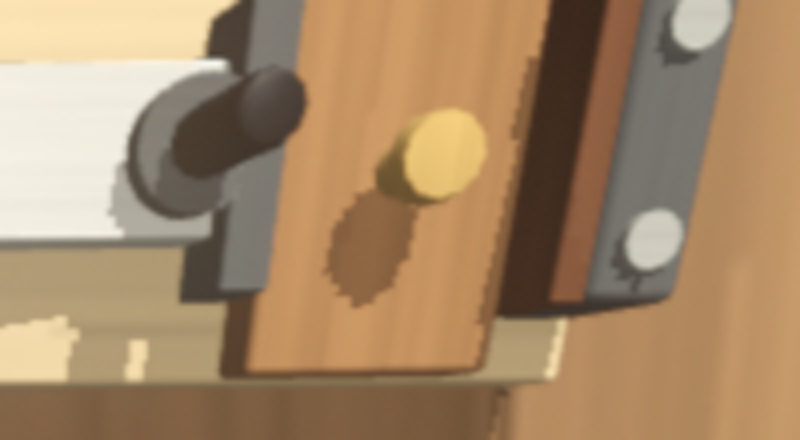

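Everything agrees, so I'm handing in.

```bash
python3 -c "
from h import *
print(ctrl.read_state()['clock']); print(ctrl.finish_job())"
```

```text
11.8667
the job is handed in; nothing more can be done
None
```

The job is done and handed in at 11.9 s of the 45 s allowed; no verdict was reported.

**Bar:** I pushed the loaded clamp's bar forward by its black post, with the fingers shut. It stopped where the snug position was predicted (finger at 23.97 mm against 24 mm) and held there at 13 N. In the picture the stop pad, drawer front and bar head were parallel and touching. After the lever was down, the post measured 38.1 mm along the clamp. The target is 40 mm, and calibration is good to about 2 mm.

**Lever:** I left it up until the bar was snug, then swept it down onto its stop. The finger stopped at 66.1 mm height (66.4 mm predicted), pressing with 25 N.
- **Angle after retreating:** the lever measured 1.43–1.46 rad in two camera views, against a stop of 1.5. I put the gap down to pixel error at the tip, since the contact height matched the stop.
- **Failed check:** the wrist-camera check of the lever angle gave a meaningless value, because the ray ran almost along the lever's plane. I ignored it.

**Other items:** I did not touch the spare clamp or its lever, which still stands up in the last pictures. I did not touch the red look-alikes either. At the end the arm was clear of everything.

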